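Rock a seized heating block out of a dry-block heater

TASK

The aluminium block has seized in the well of the dry-block heater and has to come out so that the well can be wiped. Move the capped tube that is still standing in the block to an empty hole of the tube rack, without disturbing the other glassware; then take the block by its lifting handle, rock it well over from side to side, to the right first and then to the left (as seen from the heater's control panel), until it comes free, and lift it out. Finish holding it: keep the block gripped and still, upright, right above the well and a finger's width clear of the heater.

Things in the scene. Friction and masses are not known exactly. Their poses are not given: they have to be found in the camera images.
- heater: Dry-block heater fixed to the bench: white housing 220 (x) x 150 (y) x 72 mm high, dark slots in its sides, sloping control panel at its -x end. Origin: centre of its underside. Its x runs from the panel to the back (along the well's long side), y to the left as seen from the panel, z up. The well is an opening 99 (x) x 70 (y) mm, 22 mm deep, in the flat top.
- well (a point): Centre of the well's mouth, level with the heater's flat top: 30 mm behind the heater's origin (+x), 72 mm above the bench; axes as the heater's. The well floor is 22 mm lower. The block grips in the well by friction: a straight pull takes 35 to 50 N; rocked at the handle (5 to 10 N sideways) with a lift of up to 15 N, one side climbs while the other bottom edge stays put, so it walks up.
- bar (a point): Centre of the black bar of the block's T-shaped lifting handle. The bar is 50 long (along the block's x) x 12 wide (y) x 16 mm high, on an 8 mm steel rod screwed fast into the middle of the block; it is 54 mm above the block's top, 104 mm above its underside. Axes are the block's: at the start as the heater's, z up.
- block: Aluminium block with the handle, 0.6 to 0.85 kg: 96 (x) x 66 (y) x 50 mm high, two rows of four tube holes; origin at the centre of its underside. At the start it stands centred on the well floor, 28 mm proud of the heater's top, with 2 mm play on each long side. It can lean 0.15 rad to either side; a rock is a lean of 0.06 rad or more; 0.1 rad lifts one edge 6.6 mm and moves the bar 10 mm.
- tube_mid (a point): Centre of the capped amber glass tube left in the block: 128 mm long, glass 16 mm in diameter, black cap 18 mm in diameter and 20 mm high (cap centre 54 mm above this point, foot 64 mm below), 30 g. It stands upright, loosely sunk by 32 mm in a hole 11.5 mm behind (+x) and 20 mm left (+y) of the handle, close to the bar; z is its axis, towards the cap.
- tube: The same capped tube; origin at the centre of its foot, z along its axis to the cap.
- rack: White tube rack fixed to the bench, 75 (x) x 144 (y) x 75 mm high, origin at the centre of its underside. Eight square holes of 22 mm in its top plate (6 mm thick, top at 75 mm) at x = -15.5 and +15.5 mm, y = -46.5, -15.5, +15.5, +46.5 mm; tubes stand on its floor, 6 mm above the bench. Both holes at y = +46.5 mm hold a tube, the other six are empty.
- rack_hole (a point): Centre of the mouth of one empty rack hole, the one at x = -15.5, y = -46.5 mm in the rack's frame, 75 mm above the bench; axes as the rack's. Any other empty hole will do as well.
- racked0: Capped tube, the same as the one in the block, standing in the rack hole at x = -15.5, y = +46.5 mm; origin at its foot. Leave it alone.
- racked1: Capped tube standing in the rack hole at x = +15.5, y = +46.5 mm; origin at its foot. Leave it alone.
- beaker: Clear glass beaker, 68 mm in diameter, 90 mm high, origin under its centre, standing on the bench. Leave it alone.
- amber: Amber reagent bottle with black cap, 60 mm in diameter, 130 mm high, origin under its centre, standing on the bench. Leave it alone.
- strip_l (a joint): Sprung steel contact strip in the well's left (+y) long wall, 9 mm above the floor, under the block's edge and unseen while the block is in. It presses on the block's side with about 30 N (friction about 18 N a side). Metres, 0 at the start, growing into the well, at most 0.0025 once the block is out. The block is free once both its lower edges have risen past the strips.
- strip_r (a joint): The same strip in the right (-y) long wall.
Not all that is in view belongs to the job. Leave any red or turquoise look-alike of the tube alone.

How it is judged:
By the outcome, as a careful person would: the job done as asked, in the order asked, and still so for the second after the job is handed in, while the arm keeps its last pose, push and grip.
It also fails if it takes over 61 s, if anything falls off the work surface, if the arm or the gripper's body presses on something with over 40 N, if the wrist force passes 120 N, or if a joint passes its speed limit or range.

ROBOT

A 6-joint arm with a two-finger parallel gripper is mounted at the origin on the work surface. World frame = base frame: x ahead of the robot, y to its left, z up, the work surface at z = 0. Lengths are in m, angles in rad, forces in N, time in s.
With the tool pointing down it reaches from about 0.35 to 0.975 m from the base axis. Payload 4.9 kg.
Tool frame: the origin (TCP) lies midway between the tips of the shut fingers; the grasp point (between the pads) lies 19 mm behind it; z points along the fingers, y is the line along which they close (so a half turn about z gives the same grasp; the last joint's range is limited). The gripper opens to 85 mm and grips with 20 to 120 N. Pads are 22 mm wide; open, the fingers measure 114 mm over their backs; the gripper's body (76 mm by 85 mm) begins 54 mm behind the grasp point. The pads swing forward as they close: fully open they stand 13 mm farther back than shut.
Start: joints at [-1.356, 0.053, 1.613, -0, 1.476, -0.119], TCP at [0.205, -0.59, 0.231] pointing down, gripper open.
Joint ranges: [-3.01, 3.01], [-1.01, 2.22], [0.06, 2.58], [-1.02, 4.17], [0.09, 2.62], [-3.14, 3.14]. Speed limits (rad/s): [2.57, 2.57, 3.14, 3.14, 3.14, 3.14].

INTERFACE

Orientations are given as a unit quaternion [w, x, y, z].
In Python, from plant import * gives the robot as it stands.
- The arm moves only by the tool jog_arm, never from a script. Its argument "targets" is a list of rows, each a list of 3 entries, a list of its own where there are three numbers: the shift along the tool's x, y, z in units of 25 mm (1.0 is 25 mm), then the turn, a rotation vector about the tool's x, y, z in units of 8 degrees (1.0 is 8 degrees), then the opening in per cent of the stroke, from 0 (shut) to 100 (fully open). A call has 1 to 8 rows; each row is the pose to reach, as a shift and turn from the pose commanded when the call began, along the tool's axes at that moment; what a row does not reach only later rows make up. A row lasts 1/8 s, in which the tool goes at most 62.5 mm and 10.7 degrees, less where a joint would pass 70% of its speed; a pose out of reach is approached as far as the arm can. A call with a gripper value outside its range is refused whole. The fingers move at their own pace and stop on an object; the grip force is fixed at half the most. Time passes only in rows, so rows that repeat a pose let the fingers close. It gives the time, the measured TCP pose, the force, the opening and the grip force at its end, in the units of the state.
- state(): the state, without advancing time (a new reading comes with each control period).
- grab_frame(name): name is "scene" or "top"; returns (picture, depth): 400x640x3 uint8, red, green, blue; 400x640 float32, m along the optical axis (not along the pixel's ray), 0 where there is no reading.
- camera_params(name): a dict with "fovy" (degrees; the focal length in pixels is half the picture's height over the tangent of half this angle, whatever the lens; pixels are square), "cx", "cy" (the principal point, pixels), "rvec" (rotation vector, rad) and "tvec" (3), from world to camera coordinates, as OpenCV has them. Camera axes: x right, y down, z forward; pixel columns grow to the right and rows downward; lengths in m; the calibration is good to about 2 mm. A picture is of the moment at which its call begins. camera_params takes no time and is no camera call.
- job_done(): hands the job in; it is judged then, once.
The state is a dict: "time": time; "joint_pos": joint angles; "joint_vel": joint speeds; "joint_efforts": joint torques, N m; "tool_pos": TCP position; "tool_rot": TCP orientation; "contact_force": force on the tool from outside, world axes, zero at the start; "ft_torque": the same for the moment, N m; "gripper_width": opening from 0.0 (shut) to 1.0 (fully open); "grasp_force": force on a finger pad.
Only numpy, scipy, OpenCV 4.12 (cv2) and the standard library are available. Lean on these libraries where they do the work, as an engineer would, in place of code of your own. Each camera call takes 0.05 s, during which the arm holds its last target. There are 200 camera calls.

## Working session

There is one attempt and no reset: what is moved stays moved. The work goes in short steps, Python scripts to look and compute and a tool call to move; the robot and the scene stay as the last step left them, time stands still between calls to the robot, and variables do not carry over. Pictures are saved under pics/ and viewed, at most 10 in all, crops included, and the job is handed in when it is done.

Besides the shell and the picture viewer there is one more tool, called after "Request:" in YAML: its name, and indented under it one key for each argument. jog_arm: Moves the arm, as the interface text tells. Its arguments: {"type":"object","properties":{"targets":{"type":"array"}},"required":["targets"]}

```bash
mkdir -p pics; cat > h.py <<'E'
from plant import *
import numpy as np, cv2
from scipy.spatial.transform import Rotation as R
def cam(n):
    p=camera_params(n); f=200/np.tan(np.radians(p["fovy"])/2)
    return f,p["cx"],p["cy"],R.from_rotvec(p["rvec"]).as_matrix(),np.array(p["tvec"])
def cloud(n,d):
    f,cx,cy,M,t=cam(n); v,u=np.mgrid[:400,:640]
    P=np.stack([(u-cx)/f*d,(v-cy)/f*d,d],-1)
    return (P-t)@M
def proj(n,X):
    f,cx,cy,M,t=cam(n); c=M@np.array(X)+t
    return c[0]/c[2]*f+cx,c[1]/c[2]*f+cy
E
python3 - <<'E'
from h import *
for n in("scene","top"):
    p,d=grab_frame(n); cv2.imwrite(f"pics/{n}0.png",p[:,:,::-1]); np.savez(f"{n}0.npz",p=p,d=d)
    print(n,camera_params(n))
print(state())
E
```

```text
scene {'fovy': 46.91743538221455, 'cx': 319.45372475988125, 'cy': 202.76067498258857, 'rvec': array([ 2.01536723,  1.08698591, -0.53997587]), 'tvec': array([-0.37335169, -0.20916343,  1.49918991])}
top {'fovy': 53.24959358020034, 'cx': 317.25411107729747, 'cy': 191.52707179141044, 'rvec': array([ 2.12963261, -2.11744293,  0.19922078]), 'tvec': array([0.01702735, 0.60087378, 1.15396212])}
{'time': 0.1, 'joint_pos': array([-1.35599458e+00,  5.32613073e-02,  1.61419741e+00,  1.54706912e-05,
        1.47599725e+00, -1.18988012e-01]), 'joint_vel': array([ 0.00102277,  0.00035792, -0.00353129,  0.00148499, -0.00093494,
       -0.00159921]), 'joint_efforts': array([ 3.43537786e-04, -3.94895411e+01, -3.71366143e+01, -1.57800787e-04,
        3.75821226e-03, -5.53800579e-07]), 'tool_pos': array([ 0.20465341, -0.58993053,  0.23017995]), 'tool_rot': array([-9.30955279e-04,  9.86105041e-01,  1.66120377e-01, -3.69245292e-05]), 'contact_force': array([-0.12193397, -0.41258871,  0.83824843]), 'ft_torque': array([ 0.0148235 ,  0.0250032 , -0.02355804]), 'grasp_force': 0.0, 'gripper_width': 0.999046804913988}
```

View pics/scene0.png

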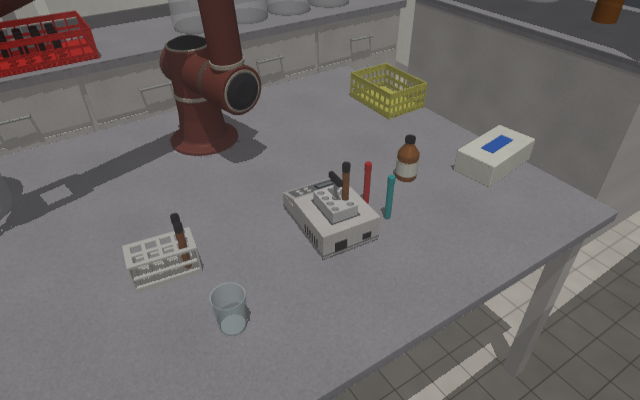

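View pics/top0.png

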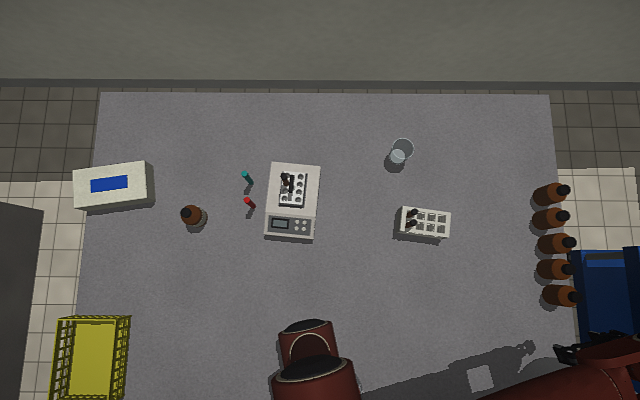

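Scene: capped amber tube in the block at (346,182), handle bar at about (336,179). The look-alikes are red (367,182), turquoise (390,197) and the two racked tubes (178,235). Top: the heater is at (292,200), the block at (292,188) and the rack at (425,222). The tube I want is the black-capped amber one standing in the block.

```bash
python3 - <<'E'
from h import *
z=np.load("top0.npz"); p,d=z["p"],z["d"]; P=cloud("top",d)
s=np.load("scene0.npz"); Q=cloud("scene",s["d"])
def rect(P,lo,hi,box,tag):
    x0,x1,y0,y1=box
    m=(P[...,2]>lo)&(P[...,2]<hi)&(P[...,0]>x0)&(P[...,0]<x1)&(P[...,1]>y0)&(P[...,1]<y1)
    q=P[m][:,:2].astype(np.float32); 
    if len(q)<5: print(tag,len(q));return
    print(tag,len(q),cv2.minAreaRect((q*1000)),q.mean(0),np.median(P[m][:,2]))
for (u,v) in [(292,200),(425,222),(193,213),(402,150)]: print(u,v,P[v,u])
h=P[200,275];r=P[222,425]
for n,C in(("top",P),("scene",Q)):
    b=(h[0]-.2,h[0]+.2,h[1]-.12,h[1]+.12)
    rect(C,-.01,.01,b,n+" bench")
    rect(C,.066,.078,b,n+" heater top"); rect(C,.095,.105,b,n+" block top"); rect(C,.14,.168,b,n+" bar"); rect(C,.18,.22,b,n+" tube cap")
    b=(r[0]-.12,r[0]+.12,r[1]-.12,r[1]+.12)
    rect(C,.068,.08,b,n+" rack top"); rect(C,.1,.15,b,n+" rack tubes")
a=cv2.resize(p[140:260,230:350][:,:,::-1],None,fx=4,fy=4,interpolation=cv2.INTER_CUBIC)
b=cv2.resize(s["p"][140:260,270:410][:,:,::-1],(560,480),interpolation=cv2.INTER_CUBIC)
cv2.imwrite("pics/c1.png",np.hstack([a[:,:],b])[:, :1040][::1] if 0 else cv2.resize(np.hstack([a,b]),(800,369)))
E
```

```text
292 200 [0.56644696 0.09360801 0.1032057 ]
425 222 [ 0.50822189 -0.29830898  0.07104318]
193 213 [0.52700711 0.37892728 0.1015951 ]
402 150 [ 0.74909001 -0.2527639   0.0030096 ]
top bench 5749 ((571.6832275390625, 146.92030334472656), (399.2685852050781, 239.54261779785156), 0.3178015947341919) [0.5524645  0.16998254] -0.0004113596495455742
top heater top 2065 ((588.9540405273438, 129.83697509765625), (200.9766387939453, 205.45635986328125), 0.33909809589385986) [0.5892025  0.09887102] 0.07101067964966234
top block top 417 ((604.5777587890625, 144.0087890625), (174.24752807617188, 99.16810607910156), 89.90573120117188) [0.60023904 0.09310511] 0.09966396864540057
top bar 94 ((604.7118530273438, 93.54226684570312), (44.2276725769043, 34.22077941894531), 30.64522361755371) [0.6051759  0.09544176] 0.16023576947306656
top tube cap 38 ((617.7703247070312, 111.76612091064453), (14.032082557678223, 16.547155380249023), 85.30213165283203) [0.61687726 0.11187231] 0.1952343908748856
top rack top 800 ((510.6074523925781, -298.2923278808594), (144.9759979248047, 75.67274475097656), 82.27939605712
[... 661 characters left out ...]
125) [0.6104033  0.09937096] 0.10087657266081694
scene bar 204 ((605.2899780273438, 100.45634460449219), (49.3368034362793, 35.17026901245117), 9.853297233581543) [0.61370254 0.09870917] 0.15928176220704987
scene tube cap 78 ((618.2938842773438, 112.83338928222656), (15.772258758544922, 18.410795211791992), 56.62653350830078) [0.62123126 0.11109678] 0.19336275931043256
scene rack top 1309 ((509.70135498046875, -296.673828125), (144.28343200683594, 81.39791870117188), 81.6975326538086) [ 0.5143908 -0.3014616] 0.07597774219535461
scene rack tubes 218 ((518.996826171875, -251.30526733398438), (17.27130126953125, 49.220943450927734), 82.10517120361328) [ 0.5255068 -0.2525567] 0.12942693527105315
```

View pics/c1.png

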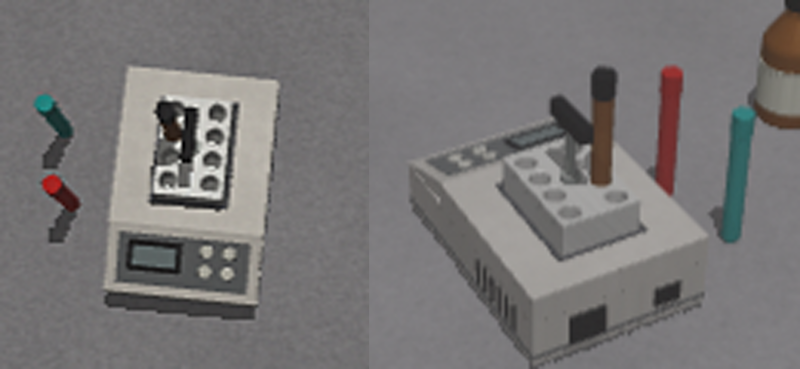

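The crop shows the black-capped amber tube in the block, on the left of the bar, with the red and turquoise tubes standing outside on the bench. The choice is confirmed. Next I'll refine the heater pose.

```bash
cat > refine.py <<'E'
from h import *
z=np.load("top0.npz"); s=np.load("scene0.npz")
def rc(C,lo,hi,b,tag):
    m=(C[...,2]>lo)&(C[...,2]<hi)&(C[...,0]>b[0])&(C[...,0]<b[1])&(C[...,1]>b[2])&(C[...,1]<b[3])
    k,l,st,_=cv2.connectedComponentsWithStats(m.astype(np.uint8)); i=1+st[1:,4].argmax(); q=C[l==i]
    r=cv2.minAreaRect((q[:,:2]*1000).astype(np.float32)); print(tag,len(q),np.round(r[0],1),np.round(r[1],1),round(r[2],1),np.median(q[:,2]).round(4),q.mean(0).round(4))
    return q
for n,C in(("top",cloud("top",z["d"])),("scene",cloud("scene",s["d"]))):
    rc(C,.066,.078,(.4,.8,0,.2),n+" heater")
    rc(C,.093,.107,(.4,.8,.03,.16),n+" block")
    q=rc(C,.135,.168,(.4,.8,.03,.104),n+" bar")
    rc(C,.171,.215,(.4,.8,.03,.16),n+" cap")
    rc(C,.1,.16,(.4,.8,.1,.16),n+" glass")
    for nm,b in(("red",(.4,.6,.14,.28)),("turq",(.6,.8,.14,.28)),("all",(.4,.8,.14,.28))): rc(C,.03,.25,b,n+nm)
print(R.from_quat([.986105,.16612,0,0]).as_matrix().round(3))
E
python3 refine.py
```

```text
top heater 2068 [593.2  95. ] [150.6 185.6] 84.7 0.0711 [0.5914 0.094  0.0712]
top block 426 [604.8  93.6] [66.1 96.8] 84.6 0.0995 [0.5997 0.0911 0.0994]
top bar 81 [604.   93.6] [12.3 47.9] 84.6 0.1605 [0.6039 0.0931 0.1601]
top cap 43 [617.7 111.2] [15.1 16.5] 85.2 0.1945 [0.6164 0.1116 0.1918]
top glass 45 [618.  113.6] [19.1 30.6] 82.3 0.1112 [0.6128 0.1114 0.1191]
topred 514 [534.3 158.9] [ 39.1 130.1] 89.1 0.0682 [0.5314 0.1577 0.0654]
topturq 237 [645.  153.3] [27.3 88.4] 88.1 0.0713 [0.642  0.1528 0.0714]
topall 751 [579.6 152.6] [ 39.1 219.4] 85.9 0.0699 [0.5663 0.1562 0.0673]
scene heater 1900 [592.6  96.4] [153.1 192. ] 83.6 0.0732 [0.6183 0.0792 0.0729]
scene block 691 [604.6  94.5] [ 67.9 101.3] 85.8 0.1007 [0.6111 0.09   0.1001]
scene bar 137 [606.3  94.6] [13.2 51.2] 83.7 0.1608 [0.6089 0.0924 0.1582]
scene cap 101 [618.4 113.2] [16.2 18.3] 49.8 0.1891 [0.6216 0.1111 0.1879]
scene glass 241 [615.6 113.7] [26.3 81.9] 86.0 0.1089 [0.623  0.1119 0.1182]
scenered 223 [564.6 221.7] [17.3 17.9] 14.6 0.0876 [0.5673 0.2199 0.086 ]
sceneturq 351 [646.5 153.4] [27.2 92.7] 85.7 0.0729 [0.6606 0.1532 0.0666]
sceneall 428 [619.5 156.7] [ 28.6 146.7] 84.1 0.073 [0.6463 0.1553 0.0679]
[[ 0.945  0.328  0.   ]
 [ 0.328 -0.945  0.   ]
 [ 0.     0.    -1.   ]]
```

Request:
jog_arm:
  targets:
    - [[0,0,-2],[0,0,0],50]
    - [[24.85,-21.15,-3],[0,0,-8.19],50]
    - [[24.85,-21.15,-3],[0,0,-8.19],50]
    - [[24.85,-21.15,-3],[0,0,-8.19],50]
    - [[24.85,-21.15,-3],[0,0,-8.19],50]
    - [[24.85,-21.15,-3],[0,0,-8.19],50]
    - [[24.85,-21.15,-3],[0,0,-8.19],50]
    - [[24.85,-21.15,-3],[0,0,-8.19],50]

```text
time: 1.1
tool_pos: [0.427, -0.2116, 0.2944]
tool_rot: [-0.0, 0.739, 0.674, 0.0]
contact_force: [0.7, -0.7, 0.0]
gripper_width: 0.497
grasp_force: 0.0
```

```bash
cat > to.py <<'E'
from h import *
import sys
# usage: x y z yaw_of_tool_y(deg) [lean: rotvec about tool x] -> shift/turn in units from measured pose
x,y,z,a=map(float,sys.argv[1:5]); s=state(); q=s["tool_rot"]
M=R.from_quat([q[1],q[2],q[3],q[0]]); a=np.radians(a); ty=np.array([np.cos(a),np.sin(a),0]); tz=np.array([0,0,-1.]); tx=np.cross(ty,tz)
T=R.from_matrix(np.stack([tx,ty,tz],1)); 
print("pos",s["tool_pos"].round(4),"t",s["time"],"F",s["contact_force"].round(1),"w",s["gripper_width"],"q",s["joint_pos"].round(2))
print("shift",(M.inv().apply(np.array([x,y,z])-s["tool_pos"])/.025).round(2),"turn",np.degrees((M.inv()*T).as_rotvec()/8).round(2))
E
python3 to.py .618 .113 .305 -5.3
```

```text
pos [ 0.427  -0.2116  0.2944] t 1.1 F [ 0.7 -0.7  0. ] w 0.49695592286185636 q [-0.62 -0.34  1.86  0.    1.62 -0.52]
shift [13.63  6.41 -0.42] turn [-0. -0.  0.]
```

Request:
jog_arm:
  targets:
    - [[13.6,6.4,0],[0,0,0],50]
    - [[13.6,6.4,0],[0,0,0],50]
    - [[13.6,6.4,0],[0,0,0],50]
    - [[13.6,6.4,0],[0,0,0],50]
    - [[13.6,6.4,0],[0,0,0],50]
    - [[13.6,6.4,0.5],[0,0,0],50]
    - [[13.6,6.4,1],[0,0,0],50]
    - [[13.6,6.4,2],[0,0,0],50]

```text
time: 2.1
tool_pos: [0.6179, 0.1104, 0.2444]
tool_rot: [0.0, 0.739, 0.674, 0.0]
contact_force: [-0.1, -0.5, -0.4]
gripper_width: 0.5
grasp_force: 0.0
```

```bash
python3 to.py .618 .113 .165 -5.3; python3 - <<'E'
from h import *
p,d=grab_frame("scene"); a=p[90:230,260:420][:,:,::-1]
p2,d2=grab_frame("top"); b=p2[130:270,220:360][:,:,::-1]
cv2.imwrite("pics/a1.png",np.hstack([cv2.resize(a,(440,385),interpolation=2),cv2.resize(b,(355,385),interpolation=2)]))
E
```

```text
pos [0.6179 0.1104 0.2444] t 2.1 F [-0.1 -0.5 -0.4] w 0.5003897653698347 q [ 0.06  0.05  1.59 -0.    1.5   0.15]
shift [ 0.1  -0.01  3.18] turn [0.01 0.   0.  ]
```

View pics/a1.png

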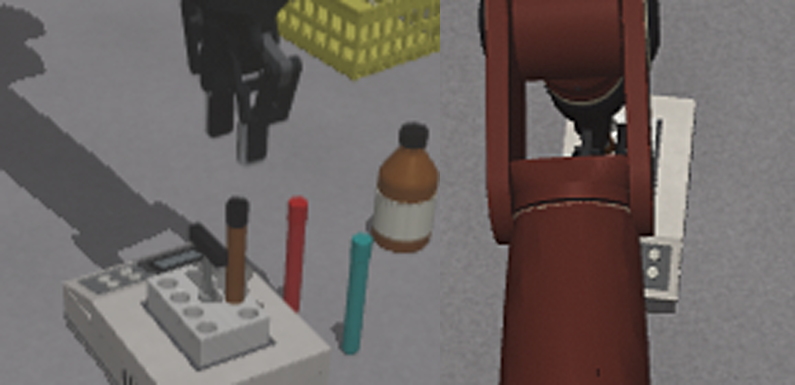

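The fingers are straddling above the cap, which is at (237,212) in the crop, and nothing is in the way. I'll descend and grip.

Request:
jog_arm:
  targets:
    - [[0.1,0,1.5],[0,0,0],50]
    - [[0.1,0,2.6],[0,0,0],50]
    - [[0.1,0,3.25],[0,0,0],50]
    - [[0.1,0,3.25],[0,0,0],50]
    - [[0.1,0,3.25],[0,0,0],5]
    - [[0.1,0,3.25],[0,0,0],5]
    - [[0.1,0,3.25],[0,0,0],5]
    - [[0.1,0,3.25],[0,0,0],5]

```text
time: 3.2
tool_pos: [0.6189, 0.1126, 0.1656]
tool_rot: [0.001, 0.739, 0.673, 0.001]
contact_force: [0.7, 0.1, 7.1]
gripper_width: 0.193
grasp_force: 58.5
```

Request:
jog_arm:
  targets:
    - [[0,0,-0.4],[0,0,0],5]
    - [[0,0,-1.2],[0,0,0],5]
    - [[0,0,-2.5],[0,0,0],5]
    - [[0,0,-4],[0,0,0],5]
    - [[0,0,-5.2],[0,0,0],5]
    - [[0,0,-5.2],[0,0,0],5]

```text
time: 3.95
tool_pos: [0.6191, 0.1126, 0.2983]
tool_rot: [0.002, 0.739, 0.673, 0.003]
contact_force: [-0.2, 0.4, -0.3]
gripper_width: 0.192
grasp_force: 58.7
```

```bash
python3 to.py .4885 -.3415 .29 -7.9; python3 - <<'E'
from h import *
p,d=grab_frame("scene"); a=p[60:230,240:420][:,:,::-1]
cv2.imwrite("pics/a2.png",cv2.resize(a,(540,510),interpolation=2))
E
```

```text
pos [0.6191 0.1126 0.2983] t 3.95 F [-0.2  0.4 -0.3] w 0.19231938136262655 q [0.06 0.03 1.53 0.   1.58 0.16]
shift [-18.57  -3.51   0.29] turn [ 0.05 -0.01  0.32]
```

View pics/a2.png

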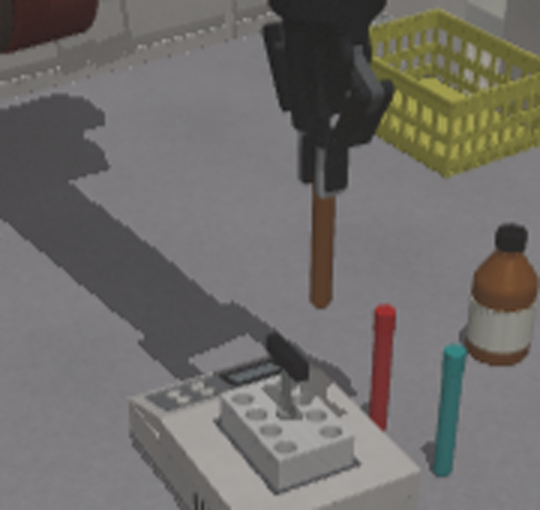

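The tube hangs upright in the grip with its foot at (320,300) in the crop, and the bar is free. I'll carry it to the rack.

Request:
jog_arm:
  targets:
    - [[-1.5,-0.3,0],[0,0,0],5]
    - [[-4,-0.8,0],[0,0,0.1],5]
    - [[-6.5,-1.3,0],[0,0,0.2],5]
    - [[-9,-1.8,0],[0,0,0.3],5]
    - [[-11.5,-2.3,0],[0,0,0.3],5]
    - [[-14,-2.7,0],[0,0,0.3],5]
    - [[-16.5,-3.1,0],[0,0,0.3],5]
    - [[-18,-3.4,0],[0,0,0.3],5]

```text
time: 5.0
tool_pos: [0.4893, -0.3293, 0.2909]
tool_rot: [-0.002, 0.754, 0.657, -0.0]
contact_force: [0.7, 0.1, 0.8]
gripper_width: 0.188
grasp_force: 58.7
```

Request:
jog_arm:
  targets:
    - [[-0.6,-0.1,0.3],[0,0,0],5]
    - [[-0.6,-0.1,1.2],[0,0,0],5]
    - [[-0.6,-0.1,1.2],[0,0,0],5]
    - [[-0.6,-0.1,1.2],[0,0,0],5]

```text
time: 5.5
tool_pos: [0.4871, -0.3406, 0.2628]
tool_rot: [-0.001, 0.753, 0.658, 0.0]
contact_force: [0.2, -0.0, -0.8]
gripper_width: 0.191
grasp_force: 58.7
```

```bash
python3 to.py .4885 -.3415 .108 -7.9; python3 - <<'E'
from h import *
from refine import rc
p,d=grab_frame("scene"); C=cloud("scene",d); s=state()["tool_pos"]
for lo,hi in((.12,.15),(.15,.18),(.18,.205)):
    rc(C,lo,hi,(.42,.56,-.41,-.275),f"tube{lo}")
rc(C,.068,.08,(.38,.62,-.42,-.18),"rack")
a=p[150:300,80:240][:,:,::-1]
p2,d2=grab_frame("top"); b=p2[150:300,360:520][:,:,::-1]; C=cloud("top",d2)
rc(C,.068,.08,(.38,.62,-.42,-.18),"rack")
cv2.imwrite("pics/a3.png",np.hstack([cv2.resize(a,(400,375),interpolation=2),cv2.resize(b,(400,375),interpolation=2)]))
E
```

```text
pos [ 0.4871 -0.3406  0.2628] t 5.5 F [ 0.2 -0.  -0.8] w 0.1907160270493715 q [-0.74 -0.04  1.65  0.    1.53 -0.6 ]
shift [-0.03  0.07  6.19] turn [-0.01 -0.01  0.03]
top heater 2068 [593.2  95. ] [150.6 185.6] 84.7 0.0711 [0.5914 0.094  0.0712]
top block 426 [604.8  93.6] [66.1 96.8] 84.6 0.0995 [0.5997 0.0911 0.0994]
top bar 81 [604.   93.6] [12.3 47.9] 84.6 0.1605 [0.6039 0.0931 0.1601]
top cap 43 [617.7 111.2] [15.1 16.5] 85.2 0.1945 [0.6164 0.1116 0.1918]
top glass 45 [618.  113.6] [19.1 30.6] 82.3 0.1112 [0.6128 0.1114 0.1191]
topred 514 [534.3 158.9] [ 39.1 130.1] 89.1 0.0682 [0.5314 0.1577 0.0654]
topturq 237 [645.  153.3] [27.3 88.4] 88.1 0.0713 [0.642  0.1528 0.0714]
topall 751 [579.6 152.6] [ 39.1 219.4] 85.9 0.0699 [0.5663 0.1562 0.0673]
scene heater 1900 [592.6  96.4] [153.1 192. ] 83.6 0.0732 [0.6183 0.0792 0.0729]
scene block 691 [604.6  94.5] [ 67.9 101.3] 85.8 0.1007 [0.6111 0.09   0.1001]
scene bar 137 [606.3  94.6] [13.2 51.2] 83.7 0.1608 [0.6089 0.0924 0.1582]
scene cap 101 [618.4 113.2] [16.2 18.3] 49.8 0.1891 [0.6216 0.1111 0.1879]
scene glass 241 [615.6 113.7] [26.3 81.9] 86.0 0.1089 [0.623  0.1119 0.1182]
scenered 223 [564.6 221.7] [17.3 17.9] 14.6 0.0876 [0.5673 0.2199 0.086 ]
sceneturq 351 [646.5 153.4] [27.2 92.7] 85.7 0.0729 [0.6606 0.1532 0.0666]
sceneall 428 [619.5 156.7] [ 28.6 146.7] 84.1 0.073 [0.6463 0.1553 0.0679]
[[ 0.945  0.328  0.   ]
 [ 0.328 -0.945  0.   ]
 [ 0.     0.    -1.   ]]Traceback (most recent call last):
  File "<stdin>", line 5, in <module>
  File "refine.py", line 5, in rc
    k,l,st,_=cv2.connectedComponentsWithStats(m.astype(np.uint8)); i=1+st[1:,4].argmax(); q=C[l==i]
                                                                       ~~~~~~~~~~~~~~~^^
ValueError: attempt to get argmax of an empty sequence
```

```bash
sed -i 's/^for n,C/for n,C in () and (/;' refine.py; python3 - <<'E'
src=open('refine.py').read().split("for n,C in ()")[0]; open('refine.py','w').write(src)
E
python3 - <<'E'
from h import *
from refine import rc
p,d=grab_frame("scene"); C=cloud("scene",d)
for lo,hi in((.165,.185),(.185,.21),(.21,.24)): rc(C,lo,hi,(.42,.56,-.41,-.275),f"tube{lo}")
rc(C,.068,.08,(.38,.62,-.42,-.18),"rack")
a=p[150:300,80:240][:,:,::-1]
p2,d2=grab_frame("top"); b=p2[150:300,360:520][:,:,::-1]
cv2.imwrite("pics/a3.png",np.hstack([cv2.resize(a,(400,375),interpolation=2),cv2.resize(b,(400,375),interpolation=2)]))
f,cx,cy,M,t=cam("scene"); print("cam",-M.T@t)
E
```

```text
tube0.165 48 [ 492.6 -340. ] [15.2  9.8] 81.1 0.1782 [ 0.4923 -0.3396  0.1776]
tube0.185 92 [ 491.7 -340.4] [16.4 11.5] 75.1 0.1971 [ 0.4926 -0.3395  0.1976]
tube0.21 113 [ 492.5 -339.5] [15.5 11.8] 86.7 0.2246 [ 0.4929 -0.3396  0.225 ]
rack 1315 [ 510.9 -296.9] [144.3  79.8] 82.2 0.076 [ 0.5144 -0.3017  0.0756]
cam [ 1.30501673 -0.3989259   0.75398982]
```

View pics/a3.png

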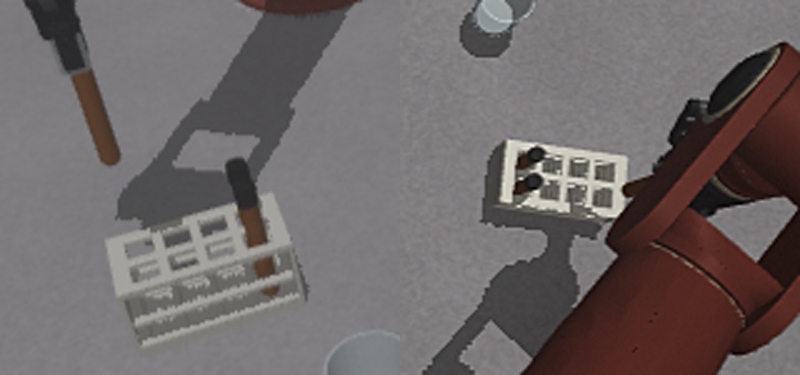

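The tube hangs vertical about 90 mm above the empty near-panel hole. Its axis is at about (0.487,-0.340) and the hole at (0.4885,-0.341). I'll lower it.

Request:
jog_arm:
  targets:
    - [[0,0.06,1],[0,0,0],5]
    - [[0,0.06,2.4],[0,0,0],5]
    - [[0,0.06,3.2],[0,0,0],5]
    - [[0,0.06,3.8],[0,0,0],5]
    - [[0,0.06,4.6],[0,0,0],5]
    - [[0,0.06,5.4],[0,0,0],5]
    - [[0,0.06,6],[0,0,0],5]
    - [[0,0.06,6.2],[0,0,0],5]

```text
time: 6.65
tool_pos: [0.4876, -0.3419, 0.1068]
tool_rot: [-0.001, 0.753, 0.658, -0.0]
contact_force: [0.4, 0.7, 0.2]
gripper_width: 0.19
grasp_force: 58.7
```

Request:
jog_arm:
  targets:
    - [[0,0,0.1],[0,0,0],5]
    - [[0,0,0.1],[0,0,0],45]
    - [[0,0,0.1],[0,0,0],45]
    - [[0,0,0.1],[0,0,0],45]
    - [[0,0,-1],[0,0,0],45]
    - [[0,0,-3],[0,0,0],45]
    - [[0,0,-5],[0,0,0],60]
    - [[0,0,-6.5],[0,0,0],60]

```text
time: 7.65
tool_pos: [0.4886, -0.3427, 0.2742]
tool_rot: [0.002, 0.753, 0.658, 0.0]
contact_force: [0.5, -0.1, -0.2]
gripper_width: 0.598
grasp_force: 0.0
```

```bash
python3 to.py .605 .0942 .27 -95.3; python3 - <<'E'
from h import *
from refine import rc
p,d=grab_frame("scene"); C=cloud("scene",d)
rc(C,.1,.15,(.42,.53,-.41,-.3),"tube")
rc(C,.1,.15,(.42,.56,-.29,-.18),"racked")
rc(C,.135,.168,(.5,.7,.03,.15),"bar"); rc(C,.093,.107,(.4,.8,.03,.16),"block")
E
```

```text
pos [ 0.4886 -0.3427  0.2742] t 7.65 F [ 0.5 -0.1 -0.2] w 0.5976100479287345 q [-0.74 -0.04  1.63  0.    1.54 -0.6 ]
shift [17.94  2.26  0.14] turn [ 0.03 -0.   10.94]
tube 152 [ 489.1 -341.2] [17.8 17.9] 68.7 0.1246 [ 0.492  -0.3409  0.1226]
racked 218 [ 518.  -251.2] [17.4 49.8] 81.9 0.13 [ 0.5254 -0.2525  0.126 ]
bar 137 [606.2  94.5] [12.7 52.7] 83.4 0.1606 [0.6087 0.0924 0.158 ]
block 723 [605.   94.5] [ 67.7 101.6] 84.8 0.1008 [0.6105 0.0917 0.1001]
```

Request:
jog_arm:
  targets:
    - [[18,2.3,0],[0,0,10.94],50]
    - [[18,2.3,0],[0,0,10.94],50]
    - [[18,2.3,0],[0,0,10.94],50]
    - [[18,2.3,0],[0,0,10.94],50]
    - [[18,2.3,0],[0,0,10.94],50]
    - [[18,2.3,0],[0,0,10.94],50]
    - [[18,2.3,0],[0,0,10.94],50]
    - [[18,2.3,0],[0,0,10.94],50]

```text
time: 8.7
tool_pos: [0.606, 0.0981, 0.2708]
tool_rot: [-0.0, 1.0, 0.009, 0.0]
contact_force: [0.4, 0.1, 0.7]
gripper_width: 0.497
grasp_force: 0.0
```

Request:
jog_arm:
  targets:
    - [[0,0,0],[0,0,0],50]
    - [[0,0,0],[0,0,0],50]

```text
time: 8.95
tool_pos: [0.6057, 0.0955, 0.2707]
tool_rot: [0.0, 1.0, 0.012, -0.0]
contact_force: [-0.1, -0.0, -0.1]
gripper_width: 0.497
grasp_force: 0.0
```

```bash
python3 to.py .605 .0942 .134 -95.3
```

```text
pos [0.6057 0.0955 0.2707] t 8.95 F [-0.1 -0.  -0.1] w 0.49742709769576005 q [ 0.04  0.    1.6  -0.    1.54  1.58]
shift [-0.03  0.05  5.47] turn [0.   0.   0.83]
```

Request:
jog_arm:
  targets:
    - [[0,0.05,1],[0,0,0.83],50]
    - [[0,0.05,3],[0,0,0.83],50]
    - [[0,0.05,4.5],[0,0,0.83],50]
    - [[0,0.05,5.45],[0,0,0.83],50]
    - [[0,0.05,5.45],[0,0,0.83],50]

```text
time: 9.57
tool_pos: [0.604, 0.093, 0.132]
tool_rot: [0.0, 0.999, -0.047, -0.003]
contact_force: [0.1, 0.4, 0.5]
gripper_width: 0.494
grasp_force: 0.0
```

Request:
jog_arm:
  targets:
    - [[0,0,0],[0,0,0],30]
    - [[0,0,0],[0,0,0],5]
    - [[0,0,0],[0,0,0],2]
    - [[0,0,0],[0,0,0],2]
    - [[0,0,0],[0,0,0],2]

```text
time: 10.2
tool_pos: [0.6073, 0.0949, 0.1373]
tool_rot: [-0.0, 0.999, -0.046, 0.002]
contact_force: [-1.0, 1.6, 6.3]
gripper_width: 0.131
grasp_force: 60.5
```

```bash
python3 to.py .605 .0942 .134 -95.3; python3 - <<'E'
from h import *
from refine import rc
s=state(); print(s["ft_torque"].round(2),s["grasp_force"])
p,d=grab_frame("scene"); C=cloud("scene",d)
rc(C,.093,.107,(.4,.8,.03,.16),"block")
cv2.imwrite("pics/a4.png",cv2.resize(p[90:230,260:420][:,:,::-1],(640,560),interpolation=2))
E
```

```text
pos [0.6073 0.0949 0.1373] t 10.2 F [-1.   1.6  6.3] w 0.1305244295472742 q [0.03 0.1  1.72 0.   1.31 1.7 ]
shift [-0.09  0.04  0.13] turn [-0.01 -0.03 -0.  ]
[ 0.31  0.18 -0.04] 60.501569509506226
block 721 [604.3  94.9] [ 67.6 101. ] 84.1 0.1008 [0.6113 0.0913 0.1002]
```

View pics/a4.png

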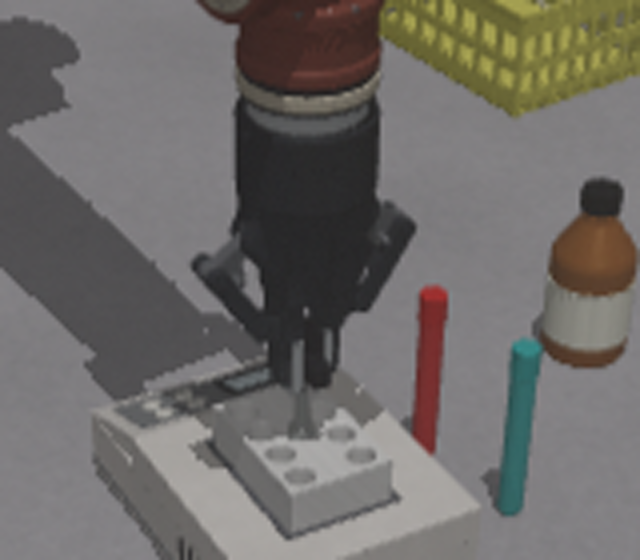

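The handle is gripped and the block is still square. First rock, to the right (tool +y, positive turn about tool x).

Request:
jog_arm:
  targets:
    - [[0,0.14,-0.1],[0.25,0,0],2]
    - [[0,0.28,-0.2],[0.5,0,0],2]
    - [[0,0.42,-0.3],[0.75,0,0],2]
    - [[0,0.52,-0.35],[0.95,0,0],2]
    - [[0,0.52,-0.35],[0.95,0,0],2]

```text
time: 10.88
tool_pos: [0.6049, 0.0822, 0.1416]
tool_rot: [-0.068, 0.997, -0.047, 0.004]
contact_force: [5.4, 2.3, -8.1]
gripper_width: 0.13
grasp_force: 60.1
```

```bash
cat > lean.py <<'E'
from h import *
s=state(); q=s["tool_rot"]; M=R.from_quat([q[1],q[2],q[3],q[0]]).as_matrix()
a=np.radians(-5.3); hx=np.array([np.cos(a),np.sin(a),0]); hy=np.array([-np.sin(a),np.cos(a),0])
up=-M[:,2]; th=-np.arcsin(up@hy)
p=s["tool_pos"]-np.array([.6073,.0949,0]); F=s["contact_force"]
print("t",s["time"],"toolLean",th.round(4),"x-lean",(up@hx).round(3),"dx",(p@hx).round(4),"dy",(p@hy).round(4),"z",p[2].round(4),"Fy",(F@hy).round(1),"Fz",F[2].round(1),"T",s["ft_torque"].round(2),"w",round(s["gripper_width"],3),s["grasp_force"].round(0))
# block frame estimated from tool: underside .087 along tool z
b=s["tool_pos"]+M[:,2]*.0873; e=np.cos(th),np.sin(th)
print("edge heights over floor: left",(b[2]+.033*np.sin(th)-.05).round(4),"right",(b[2]-.033*np.sin(th)-.05).round(4))
_,d=grab_frame("scene"); C=cloud("scene",d)
rel=C-np.array([.605,.0942,0]); X=rel@hx; Y=rel@hy
m=(X>-.02)&(X<.047)&(abs(Y)<.036)&(C[...,2]>.085)&(C[...,2]<.135)
# top plane RANSAC
P=np.stack([X[m],Y[m],C[...,2][m]],1); best=0; g=np.random.default_rng(0)
for _ in range(400):
    A=P[g.choice(len(P),3,False)]; n=np.cross(A[1]-A[0],A[2]-A[0]); n/=np.linalg.norm(n)+1e-12
    if n[2]<0:n=-n
    if n[2]<.95: continue
    k=abs((P-A[0])@n)<.0015
    if k.sum()>best: best=k.sum(); K=k
c=np.linalg.lstsq(np.c_[P[K][:,:2],np.ones(K.sum())],P[K][:,2],rcond=None)[0]
print("seen block top: lean right",c[1].round(3),"dz/dx",c[0].round(3),"z centre",c[2].round(4),"n",K.sum())
E
python3 lean.py
```

```text
Traceback (most recent call last):
  File "lean.py", line 6, in <module>
    print("t",s["time"],"toolLean",th.round(4),"x-lean",(up@hx).round(3),"dx",(p@hx).round(4),"dy",(p@hy).round(4),"z",p[2].round(4),"Fy",(F@hy).round(1),"Fz",F[2].round(1),"T",s["ft_torque"].round(2),"w",round(s["gripper_width"],3),s["grasp_force"].round(0))
                                                                                                                                                                                                                                         ^^^^^^^^^^^^^^^^^^^^^^
AttributeError: 'float' object has no attribute 'round'
```

```bash
sed -i 's/,s\["grasp_force"\].round(0)//' lean.py; python3 lean.py
```

```text
t 10.875 toolLean 0.1356 x-lean -0.001 dx -0.0012 dy -0.0129 z 0.1416 Fy 2.8 Fz -8.1 T [ 0.87 -1.13 -0.11] w 0.13
edge heights over floor: left 0.0096 right 0.0007
seen block top: lean right 0.16 dz/dx -0.003 z centre 0.1074 n 269
```

The block now leans about 0.14 rad right and its left edge is up about 9.6 mm. Now over to the left.

Request:
jog_arm:
  targets:
    - [[0,-0.17,-0.07],[-0.32,0,0],2]
    - [[0,-0.35,-0.13],[-0.64,0,0],2]
    - [[0,-0.52,-0.19],[-0.96,0,0],2]
    - [[0,-0.7,-0.25],[-1.28,0,0],2]
    - [[0,-0.87,-0.31],[-1.6,0,0],2]
    - [[0,-1.04,-0.37],[-1.92,0,0],2]
    - [[0,-1.04,-0.37],[-1.92,0,0],2]

```text
time: 11.8
tool_pos: [0.6064, 0.1063, 0.1542]
tool_rot: [0.068, 0.997, -0.046, -0.004]
contact_force: [2.2, -0.9, -7.3]
gripper_width: 0.128
grasp_force: 59.9
```

```bash
python3 lean.py
```

```text
t 11.8 toolLean -0.1356 x-lean 0.002 dx -0.002 dy 0.0113 z 0.1542 Fy -0.7 Fz -7.3 T [ 0.23 -0.6   0.01] w 0.128
edge heights over floor: left 0.0132 right 0.0221
seen block top: lean right -0.105 dz/dx -0.016 z centre 0.1198 n 231
```

Both lower edges are past the strips and the wrist carries only the block's weight. I'll straighten it and lift.

Request:
jog_arm:
  targets:
    - [[0.04,0.16,-0.03],[0.32,0,0],2]
    - [[0.08,0.32,-0.06],[0.65,0,0],2]
    - [[0.08,0.47,-0.1],[0.97,0,0],2]
    - [[0.08,0.47,-0.1],[0.97,0,0],2]
    - [[0.08,0.5,-0.35],[0.97,0,0],2]
    - [[0.08,0.54,-0.6],[0.97,0,0],2]
    - [[0.08,0.57,-0.82],[0.97,0,0],2]
    - [[0.08,0.57,-0.82],[0.97,0,0],2]

```text
time: 12.85
tool_pos: [0.6085, 0.0948, 0.1795]
tool_rot: [-0.0, 0.999, -0.046, 0.001]
contact_force: [0.6, -0.3, -6.0]
gripper_width: 0.129
grasp_force: 60.2
```

```bash
python3 lean.py; python3 - <<'E'
from h import *
p,_=grab_frame("scene"); cv2.imwrite("pics/a5.png",p[:,:,::-1][60:340,80:440])
E
```

```text
t 12.85 toolLean 0.0002 x-lean -0.002 dx 0.0012 dy 0.0 z 0.1795 Fy -0.3 Fz -6.0 T [-0.02 -0.04 -0.01] w 0.129
edge heights over floor: left 0.0422 right 0.0422
seen block top: lean right 0.027 dz/dx 0.006 z centre 0.1328 n 41
```

View pics/a5.png

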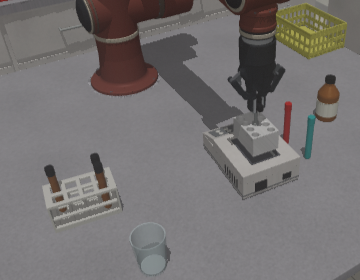

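The block is out, held above the well, with the tube in the rack and the rest undisturbed. I'll check tilt and clearance with a wider height window.

```bash
sed -i 's/<.135)/<.155)/;s/>.085)/>.12)/' lean.py; python3 lean.py; python3 - <<'E'
from h import *
from refine import rc
_,d=grab_frame("scene"); rc(cloud("scene",d),.13,.15,(.4,.8,.03,.16),"block")
E
```

```text
t 12.95 toolLean -0.0 x-lean -0.0 dx 0.0006 dy -0.0002 z 0.1784 Fy 0.0 Fz -6.3 T [-0.03 -0.04 -0.05] w 0.127
edge heights over floor: left 0.0411 right 0.0411
seen block top: lean right 0.011 dz/dx 0.002 z centre 0.1426 n 280
block 864 [606.   94.9] [ 69.4 100.4] 84.2 0.1414 [0.6122 0.0907 0.14  ]
```

Request:
jog_arm:
  targets:
    - [[0,0,0.06],[0,0,0],2]
    - [[0,0,0.12],[0,0,0],2]
    - [[0,0,0.12],[0,0,0],2]
    - [[0,0,0.12],[0,0,0],2]
    - [[0,0,0.12],[0,0,0],2]
    - [[0,0,0.12],[0,0,0],2]

```text
time: 13.8
tool_pos: [0.6079, 0.0945, 0.1754]
tool_rot: [-0.0, 0.999, -0.047, 0.0]
contact_force: [-0.9, 1.0, -6.3]
gripper_width: 0.126
grasp_force: 60.1
```

```bash
python3 lean.py; python3 -c "
from plant import *
print(job_done())"
```

```text
t 13.8 toolLean 0.0 x-lean -0.0 dx 0.0007 dy -0.0003 z 0.1754 Fy 0.9 Fz -6.3 T [-0.01 -0.02 -0.05] w 0.126
edge heights over floor: left 0.0381 right 0.0381
seen block top: lean right -0.017 dz/dx -0.002 z centre 0.1396 n 275
the job is handed in; nothing more can be done
None
```

I handed the job in at 13.8 s: the tube stands in an empty rack hole, and the block, rocked right then left until free, is held upright and still about 16 mm above the well.

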